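Open the cooling pen's gate and hold it wide

ROBOT

A 7-joint arm with a two-finger parallel gripper is mounted at the origin on the work surface; the furniture and walls round the work are solid. World frame = base frame: x ahead of the robot, y to its left, z up, the work surface at z = 0. Lengths are in m, angles in rad, forces in N, time in s.
With the tool pointing down it reaches from about 0.4 to 0.85 m from the base axis. Payload 4.5 kg.
Tool frame: the origin (TCP) lies at the very end of the fingers, on their centre line; the grasp point (between the pads) lies 19 mm behind it (r.pinch_z is the distance from the TCP to the grasp point, in m); z points along the fingers, y is the line along which they close (so a half turn about z gives the same grasp; the last joint's range is limited). The gripper opens to 88 mm and grips with 3 to 60 N. Pads are 18 mm wide; open, the fingers measure 123 mm over their backs; the gripper's body (75 mm by 187 mm) begins 45 mm behind the grasp point.
Start: joints at [1.183, 0.689, -0.195, 1.565, 0.157, 0.902, -0.215], TCP at [0.256, -0.57, 0.239] pointing down, gripper open.
Joint ranges: [-3.01, 3.01], [-0.46, 2.08], [-1.47, 1.51], [0.13, 2.56], [-1, 4.14], [0.04, 2.09], [-2.66, 2.66]. Speed limits (rad/s): [2.57, 2.57, 3.14, 3.14, 3.14, 3.14, 3.14].

INTERFACE

Orientations are given as a unit quaternion [x, y, z, w].
In Python, from plant import r, cams gives the robot as it stands.
- The arm moves only by the shell command python3 -m pendant 'ROWS' [FORCE]. ROWS is JSON, a list of rows, each a list of 3 entries, a list of its own where there are three numbers: the closure, from -1 (fully open) to 1 (shut), then the shift along the tool's x, y, z in mm, then the turn, a rotation vector about the tool's x, y, z in degrees. A call has 1 to 8 rows; each row shifts and turns the commanded pose from where the row before left it, along the tool's axes as they then stand; what a row does not reach is not made up. A row lasts 1/8 s, in which the tool goes at most 62.5 mm and 10.7 degrees, less where a joint would pass 70% of its speed; a pose out of reach is approached as far as the arm can. A call with a gripper value outside its range is refused whole. The fingers move at their own pace and stop on an object; FORCE is the grip in N (left out, the last holds). Time passes only in rows, so rows that do not move let the fingers close. It gives the time, the measured TCP pose, the force, the opening and the grip force at its end, in the units of the state.
- r.get_state(): the state, without advancing time (a new reading comes with each control period).
- cams.snapshot(name): name is "scene" or "top" or "wrist"; returns a dict with "img" (420x560x3 uint8, red, green, blue), "camera_matrix" (3x3 intrinsics, pixels), "camera_from_world" (4x4, takes a point from world to camera coordinates); the wrist camera has in their place "tool_from_camera" (4x4, takes a point from camera to tool coordinates, whose origin is the TCP and whose axes are the flange's). Camera axes: x right, y up, looking along -z (the intrinsics and any distortion apply to the point x, -y, -z); pixel columns grow to the right and rows downward; lengths in m; the calibration is good to about 2 mm. The wrist camera is an equidistant fisheye: a pixel r from the principal point sees the ray r / f radians off the axis. A picture is of the moment at which its call begins: read the wrist's pose just before it. There is no depth.
- r.finish_job(): hands the job in; it is judged then, once.
The state is a dict: "clock": time; "q": joint angles; "qd": joint speeds; "joint_torque": joint torques, N m; "tool_pos": TCP position; "eef_rot": TCP orientation; "contact_force": force on the tool from outside, world axes, zero at the start; "moment": the same for the moment, N m; "opening": opening from 0.0 (shut) to 1.0 (fully open); "finger_force": force on a finger pad.
Only numpy, scipy, OpenCV 4.12 (cv2) and the standard library are available. Lean on these libraries where they do the work, as an engineer would, in place of code of your own. Each camera call takes 0.05 s, during which the arm holds its last target. There are 200 camera calls.

TASK

The parts in the little fenced cooling pen are to be taken out by a colleague: open its gate for them and hold it. On the lock box beside the gate, first squeeze the two jaws of the outer safety catch (the one far from the gate) fully together between the fingers, then likewise the bolt catch next to the gate; they are thin, so never press a jaw with more than 30 N. Then take the gate by its upright round post, swing it out past the detent until it stands about square to the pen's front, and finish while still holding it there, since it swings back if let go; leave the parts in the pen and the things round it where they are.

Things in the scene. Friction and masses are not known exactly. Their poses are not given: they have to be found in the camera images.
- pen: Fenced pen of steel bars fixed to the table, 155 mm deep (x), 380 mm wide (y), 100 mm high. Origin on the table in the middle of its front line; at yaw 0 its x axis points away from the robot, y left. Frame: fence behind the front line, x 0 to 0.155; gate in the front line at y 0.015 to 0.175; lock box (grey, top 85 mm above the table) at x -0.045 to 0.045, y -0.19 to 0, carrying both catches. A sill plate with a ball lies on the table in front of the gate's hinge.
- safety_mid (a point): Middle between the two jaws of the safety catch, 30 mm above the lock box's top (115 mm above the table); at x 0, y -0.14 in the pen's frame. Its jaws slide along the pen's x and measure 54 mm over their outsides when out, 32 mm when fully squeezed; jaw tops 48 mm above the box. Low bars up to 14 mm high lie on the box beside and under the jaws: keep fingertips at least 14 mm above the box's top. The squeezed catch clears the tail of the bolt, which it blocks until then.
- bolt_mid (a point): Middle between the two jaws of the bolt catch, 30 mm above the lock box's top; at x 0, y -0.05 in the pen's frame. Same jaws and sizes, but they slide along the pen's y. A square bolt (top 10 mm above the box) runs under both, 27 mm into the gate's eye on one side, 40 mm toward the safety catch on the other; keep fingertips at least 14 mm above the box. Squeezing draws the bolt out of the gate.
- safety_near (a joint): Safety catch, jaw on the pen's -x side: a 8 mm thick, 24 mm wide, 48 mm tall steel jaw standing on the lock box. 0 m = sprung out (locked); grows to 0.011 m as it is pushed in towards the other jaw. It resists with about 4 N and stays where it is left.
- safety_far (a joint): Safety catch, jaw on the pen's +x side: a 8 mm thick, 24 mm wide, 48 mm tall steel jaw standing on the lock box. 0 m = sprung out (locked); grows to 0.011 m as it is pushed in towards the other jaw. It resists with about 4 N and stays where it is left.
- bolt_inner (a joint): Bolt catch, jaw nearer the gate (+y), carries the bolt: a 8 mm thick, 24 mm wide, 48 mm tall steel jaw standing on the lock box. 0 m = sprung out (locked); grows to 0.011 m as it is pushed in towards the other jaw. It resists with about 4 N and stays where it is left.
- bolt_outer (a joint): Bolt catch, jaw on the -y side: a 8 mm thick, 24 mm wide, 48 mm tall steel jaw standing on the lock box. 0 m = sprung out (locked); grows to 0.011 m as it is pushed in towards the other jaw. It resists with about 4 N and stays where it is left.
- gate (a joint): Gate angle: 0 rad = closed (locked while a catch is not squeezed), 1.57 = square to the front, stop at 1.75. It swings out towards the pen's -x, about the upright hinge; seen from above it turns clockwise from closed. A sprung ball makes a detent at about 0.45 to 0.75 rad (about 3 N more at the post); a spring pulls the gate back towards closed with about 0.7 to 2 N at the post.
- gate_post (a point): Point on the gate's upright round grip post, 25 mm below its top: 16 mm diameter, free from 95 to 150 mm above the table, 120 mm from the hinge axis; this point is 125 mm above the table. The gate's rail lies beneath it, top at 94 mm.
- gate_hinge (a point): The gate's hinge axis (vertical) at table height; at x 0, y 0.175 in the pen's frame.
- tube_offcut: Square steel tube offcut 40x120x40 mm lying in the pen behind the gate; origin under its centre. Leave it.
- angle_offcut: Steel angle offcut 30x160x30 mm lying in the pen behind the lock box; origin under its centre. Leave it.
- tape_measure: Tape measure 34x72x73 mm standing right of the pen; origin under its centre. Leave it.
- duct_tape: Roll of duct tape, 107 mm wide, 48 mm high, left of the pen; origin under its centre. Leave it.
- magnet_square: Welding magnet 60x120x18 mm, left of the pen towards the robot; origin under its centre. Leave it.

How it is judged:
On the way, in this order (a step that is already met when the one before it is completed fails the run):
1. both jaws of the safety catch are squeezed in (at least 6 mm each), the fingers pressing on both (value of joint each of safety_near, safety_far above 0.006 m and contact force between the fingers and safety_near above 0.5 N and contact force between the fingers and safety_far above 0.5 N), for 0.1 s.
2. then both jaws of the bolt catch are squeezed in (at least 6 mm each), the fingers pressing on both (value of joint each of bolt_inner, bolt_outer above 0.006 m and contact force between the fingers and bolt_inner above 0.5 N and contact force between the fingers and bolt_outer above 0.5 N), for 0.1 s.
3. the gate is swung out past its detent (beyond 0.85 rad) (value of joint gate above 0.85 rad), for 0.1 s.
At the end, for the whole second after the job is handed in: The gate stands open more than 1.25 rad (about 72 degrees) and still, the gripper's fingers are holding it at its post (pressing with more than 0.5 N), all four catch jaws remain squeezed in (over 4 mm), and the parts in the pen and the things round it are within 20 mm of where they were (value of joint gate above 1.25 rad and velocity of joint gate between -0.1 and 0.1 rad/s and contact force between the fingers and gate above 0.5 N and distance between the grasp point and gate_post below 0.045 m and value of joint each of safety_near, safety_far, bolt_inner, bolt_outer above 0.004 m and distance of each of tape_measure, duct_tape, magnet_square, tube_offcut, angle_offcut from where it was at the start of the episode below 0.02 m); the arm keeps its last pose, push and grip.
It fails at once if the fingers press a catch jaw with more than 30 N (contact force between the fingers and safety_near above 30 N or contact force between the fingers and safety_far above 30 N or contact force between the fingers and bolt_inner above 30 N or contact force between the fingers and bolt_outer above 30 N).
It fails at once if a thing round the pen or a part in it is moved more than 20 mm (distance of any of tape_measure, duct_tape, magnet_square, tube_offcut, angle_offcut from where it was at the start of the episode above 0.02 m).
It also fails if it takes over 64 s, if anything falls off the work surface, if the arm or the gripper's body presses on something with over 40 N, if the wrist force passes 120 N, or if a joint passes its speed limit or range.

## Working session

There is one attempt and no reset: what is moved stays moved. The work goes in short steps, Python scripts to look and compute and a shell command to move; the robot and the scene stay as the last step left them, time stands still between calls to the robot, and variables do not carry over. Pictures are saved under pics/ and viewed, at most 10 in all, crops included, and the job is handed in when it is done.

```bash
ls; mkdir -p pics; python3 - <<'E'
from plant import r,cams
import cv2,numpy as np
s=r.get_state();print(s, r.pinch_z)
for n in("scene","top"):
    d=cams.snapshot(n);cv2.imwrite(f"pics/{n}0.png",d["img"][:,:,::-1]);np.savez(f"{n}.npz",**d)
    print(n,d["camera_matrix"],d["camera_from_world"],d.keys())
E
```

```text
pics
{'clock': 0.0, 'q': array([ 1.18280833,  0.68995927, -0.19449686,  1.56638427,  0.15730434,
        0.90253962, -0.21511244]), 'qd': array([ 4.67906521e-05, -3.07509785e-04, -3.70659394e-04, -1.21070533e-03,
       -2.07616520e-04,  3.96557101e-04,  1.86742490e-03]), 'joint_torque': array([-5.49461174e-05, -5.27556288e+01, -1.26664594e+00, -1.53428757e+01,
       -5.25832234e-02,  6.51410475e-03,  1.25886213e-04]), 'tool_pos': array([ 0.25553846, -0.56964261,  0.23791433]), 'eef_rot': array([ 9.77836771e-01,  2.09366540e-01, -2.77431899e-04, -9.08047189e-04]), 'contact_force': array([ 0.01855743,  0.1758043 , -0.15371869]), 'moment': array([-0.06415835,  0.00600045,  0.0165696 ]), 'finger_force': 0.0, 'opening': 1.0027207513699408} 0.0187
scene [[471.86573664   0.         281.18517257]
 [  0.         471.86573664 205.30314007]
 [  0.           0.           1.        ]] [[-0.86455797 -0.50247656 -0.00753768  0.55493739]
 [ 0.30384768 -0.53462784  0.78857445 -0.26682869]
 [-0.40027003  0.67947802  0.6148931  -1.07846738]
 [ 0.          0.          0.          1.        ]] dict_keys(['img', 'camera_matrix', 'camera_from_world'])
top [[385.32130532   0.         274.31390379]
 [  0.         385.32130532 213.43126335]
 [  0.           0.           1.        ]] [[ 1.90724918e-02 -9.99811061e-01  3.75255448e-03  3.80218089e-03]
 [ 9.88841134e-01  1.94175966e-02  1.47702972e-01 -6.48883255e-01]
 [-1.47747930e-01  8.93616514e-04  9.89024646e-01 -1.04114560e+00]
 [ 0.00000000e+00  0.00000000e+00  0.00000000e+00  1.00000000e+00]] dict_keys(['img', 'camera_matrix', 'camera_from_world'])
```

View pics/top0.png

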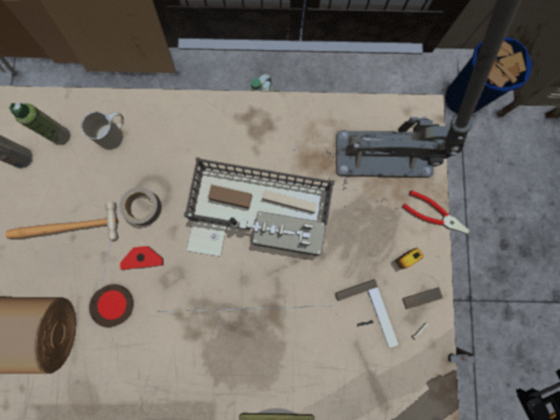

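View pics/scene0.png

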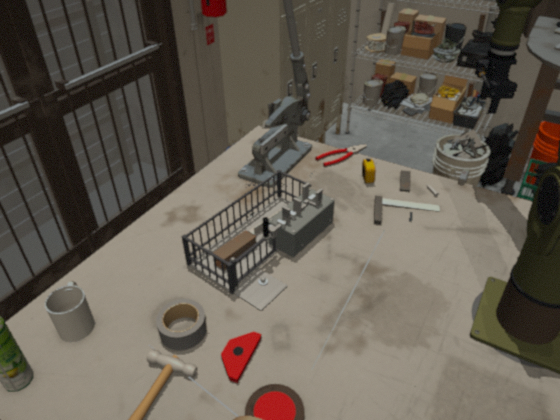

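The top view shows the pen around (185–332, 158–255), the lock box at (250–325, 213–255), and the gate post near (233, 220). In the scene view the jaws are near (270–325, 185–230). I'll enlarge both.

```bash
python3 - <<'E'
import cv2,numpy as np
t=cv2.imread("pics/top0.png")[150:262,178:340];s=cv2.imread("pics/scene0.png")[165:315,175:345]
a=cv2.resize(t,None,fx=4.9,fy=4.9,interpolation=cv2.INTER_CUBIC);cv2.imwrite("pics/tc.png",a);print(a.shape)
a=cv2.resize(s,None,fx=4,fy=4,interpolation=cv2.INTER_CUBIC);cv2.imwrite("pics/sc.png",a)
E
```

```text
(549, 794, 3)
```

View pics/tc.png

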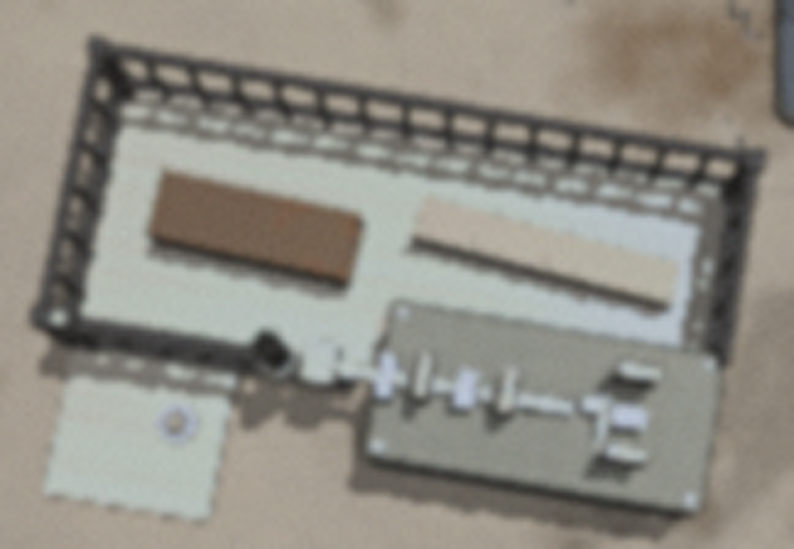

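View pics/sc.png

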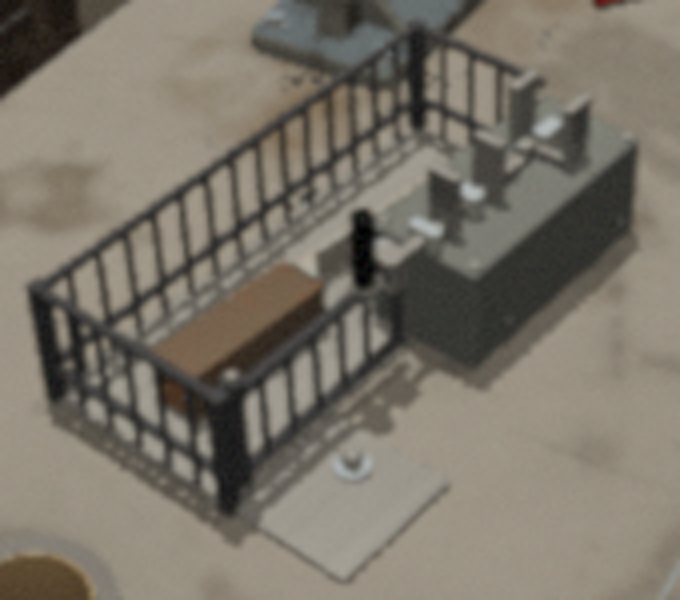

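The top crop shows the lock-box top corners at (392,302), (718,355), (693,500) and (370,458). The jaw tops are at (640,372), (626,455), (422,372) and (508,390), and the black post is at (268,350). In the scene crop the jaw tops are at about (525,78), (578,102), (490,138) and (443,177), with the post top at (362,214).

```bash
cat > h.py <<'E'
import numpy as np
from scipy.spatial.transform import Rotation as R
def load(n): return dict(np.load(f"{n}.npz"))
def ray(d,p):
    K,T=d["camera_matrix"],d["camera_from_world"]
    v=np.linalg.inv(K)@[p[0],p[1],1.]; v=v*[1,-1,-1]
    return -T[:3,:3].T@T[:3,3], T[:3,:3].T@v
def onz(d,p,z): o,v=ray(d,p); return o+v*(z-o[2])/v[2]
def tri(*rs):
    A=0;b=0
    for o,v in rs:
        v=v/np.linalg.norm(v);P=np.eye(3)-np.outer(v,v);A=A+P;b=b+P@o
    return np.linalg.solve(A,b)
def fit(pen,w):
    pen,w=np.array(pen)[:,:2],np.array(w)[:,:2]
    pc,wc=pen.mean(0),w.mean(0);a,b=pen-pc,w-wc
    th=np.arctan2((a[:,0]*b[:,1]-a[:,1]*b[:,0]).sum(),(a*b).sum())
    M=np.array([[np.cos(th),-np.sin(th)],[np.sin(th),np.cos(th)]])
    o=wc-M@pc; return o,th,M,w-(pen@M.T+o)
E
python3 - <<'E'
from h import *
t,s=load("top"),load("scene")
ft=lambda x,y:(x/4.9+178-.4,y/4.9+150-.4); fs=lambda x,y:(x/4+175-.4,y/4+165-.4)
T=[((392,302),(.045,0),.085),((718,355),(.045,-.19),.085),((693,500),(-.045,-.19),.085),((370,458),(-.045,0),.085),
((97,44),(.155,.19),.1),((758,157),(.155,-.19),.1),
((640,370),(.023,-.14),.133),((626,452),(-.023,-.14),.133),((423,358),(.012,-.027),.133),((510,372),(.012,-.073),.133)]
W=[onz(t,ft(*a),z) for a,_,z in T]
o,th,M,res=fit([b for _,b,_ in T],W);print("top",o,np.degrees(th));print((res*1000).round(1))
S=[((525,78),(.023,-.14)),((578,102),(-.023,-.14)),((490,138),(0,-.073)),((443,177),(0,-.027))]
for a,b in S: print(onz(s,fs(*a),.133)[:2], M@b+o)
print("post",onz(t,ft(270,343),.15), onz(s,fs(362,214),.15), M@[0,.055]+o)
E
```

```text
top [0.60634675 0.07031285] -8.550306208745152
[[-2.5 -1.5]
 [-0.5  4.6]
 [ 8.   5. ]
 [-0.6 -4.9]
 [ 1.3 -4.6]
 [ 0.3  0.7]
 [-1.2 -0.5]
 [ 0.8 -0.2]
 [-2.9  1.1]
 [-2.6  0.4]]
[ 0.60275727 -0.06829831] [ 0.60827624 -0.07155074]
[ 0.55902479 -0.06126305] [ 0.5627875  -0.06471156]
[0.59108472 0.00273686] [ 0.59549328 -0.00187581]
[0.59739456 0.05346661] [0.60233245 0.04361294]
post [0.61547298 0.12235022 0.15      ] [0.61145629 0.12771042 0.15      ] [0.61452403 0.12470156]
```

```bash
cat >> h.py <<'E'
O=np.array([0.6063,0.0703]);TH=np.radians(-8.55)
def P(x,y,z):
    c,s=np.cos(TH),np.sin(TH); return np.array([O[0]+c*x-s*y,O[1]+s*x+c*y,z])
def plan(tgt,adeg,s=None):
    """tool shift mm and turn deg to put TCP at tgt, tool y at world heading adeg, tool z down"""
    from plant import r
    s=s or r.get_state();Rc=R.from_quat(s["eef_rot"])
    y=np.array([np.cos(np.radians(adeg)),np.sin(np.radians(adeg)),0]);z=np.array([0,0,-1.]);
    Rt=R.from_matrix(np.c_[np.cross(y,z),y,z])
    yc=Rc.as_matrix()[:,1]
    print("pos",s["tool_pos"].round(4),"yhead",np.degrees(np.arctan2(yc[1],yc[0])).round(2),"shift",(Rc.inv().apply(tgt-s["tool_pos"])*1000).round(1),"turn",np.degrees((Rc.inv()*Rt).as_rotvec()).round(2),"q7",s["q"][6].round(2),"t",s["clock"].round(2))
E
python3 - <<'E'
from h import *
a=np.degrees(TH)
for k in(0,180): plan(P(-.03,-.10,.26),a+k)
E
```

```text
Traceback (most recent call last):
  File "h.py", line 30, in plan
    print("pos",s["tool_pos"].round(4),"yhead",np.degrees(np.arctan2(yc[1],yc[0])).round(2),"shift",(Rc.inv().apply(tgt-s["tool_pos"])*1000).round(1),"turn",np.degrees((Rc.inv()*Rt).as_rotvec()).round(2),"q7",s["q"][6].round(2),"t",s["clock"].round(2))
                                                                                                                                                                                                                                        ^^^^^^^^^^^^^^^^
AttributeError: 'float' object has no attribute 'round'
```

```bash
sed -i 's/s\["clock"\].round(2)/round(s["clock"],2)/' h.py
python3 - <<'E'
from h import *
a=np.degrees(TH)
for k in(0,180): plan(P(-.03,-.10,.26),a+k)
E
```

```text
pos [ 0.2556 -0.5697  0.238 ] yhead -65.83 shift [ 502.7 -372.4  -21.5] turn [-9.000e-02 -4.000e-02 -5.728e+01] q7 -0.22 t 0.1
pos [ 0.2556 -0.5697  0.238 ] yhead -65.83 shift [ 502.7 -372.4  -21.5] turn [-5.0000e-02  1.0000e-01  1.2272e+02] q7 -0.22 t 0.1
```

```bash
python3 -m pendant '[[-1,[48,-36,-2],[0,0,0]],[-1,[48,-36,-2],[0,0,0]],[-1,[48,-36,-2],[0,0,0]],[-1,[48,-36,-2],[0,0,0]],[-1,[48,-36,-2],[0,0,0]],[-1,[48,-36,-2],[0,0,0]],[-1,[48,-36,-2],[0,0,0]],[-1,[48,-36,-2],[0,0,0]]]' 10
python3 -m pendant '[[-1,[0,0,0],[0,0,-10]],[-1,[0,0,0],[0,0,-10]],[-1,[0,0,0],[0,0,-10]],[-1,[0,0,0],[0,0,-10]],[-1,[0,0,0],[0,0,-10]],[-1,[0,0,0],[0,0,-7.2]]]'
python3 -c "
from h import *
plan(P(-.03,-.10,.26),np.degrees(TH))"
```

```text
clock: 1.1
tool_pos: [0.4889, -0.1485, 0.2546]
eef_rot: [0.978, 0.209, -0.0, 0.0]
contact_force: [0.3, -0.0, 0.3]
opening: 1.001
finger_force: 0.0
clock: 1.85
tool_pos: [0.488, -0.1503, 0.2544]
eef_rot: [0.757, 0.654, -0.0, -0.0]
contact_force: [-0.1, 0.0, 0.0]
opening: 1.004
finger_force: 0.0
pos [ 0.488  -0.1503  0.2544] yhead -8.38 shift [135.6  54.6  -5.6] turn [-0.04 -0.01  0.17] q7 -0.28 t 1.85
```

```bash
python3 -m pendant '[[-1,[45,18,-2],[0,0,0]],[-1,[45,18,-2],[0,0,0]],[-1,[45,18,-2],[0,0,0]],[-1,[0,0,0],[0,0,0]],[-1,[0,0,0],[0,0,0]]]'
python3 - <<'E'
from plant import r,cams
import cv2,numpy as np
s=r.get_state();d=cams.snapshot("wrist")
cv2.imwrite("pics/w1.png",d["img"][:,:,::-1]);np.savez("w1.npz",pos=s["tool_pos"],rot=s["eef_rot"],**d)
print(d["camera_matrix"],d["tool_from_camera"])
E
```

```text
clock: 2.48
tool_pos: [0.5613, -0.0257, 0.2602]
eef_rot: [0.758, 0.652, -0.001, -0.0]
contact_force: [0.1, -1.1, 1.1]
opening: 1.0
finger_force: 0.0
[[325.1922621    0.         278.95324103]
 [  0.         325.1922621  213.97764146]
 [  0.           0.           1.        ]] [[ 1.39524634e-04  9.49234863e-01  3.14568204e-01  8.20490971e-02]
 [ 9.99999800e-01  6.15249946e-05 -6.29199878e-04  1.17084786e-03]
 [-6.16612267e-04  3.14568229e-01 -9.49234665e-01 -1.45526116e-01]
 [ 0.00000000e+00  0.00000000e+00  0.00000000e+00  1.00000000e+00]]
```

View pics/w1.png

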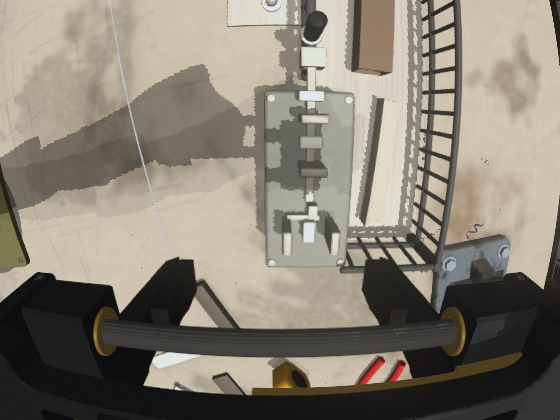

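The wrist view shows the lock-box top corners at (266,92), (354,92), (350,266) and (265,266), and the post top at about (317,20). The safety jaws are at x≈287 and 335 (rows 218–255), and the bolt jaws at (314,119) and (313,171).

```bash
cat >> h.py <<'E'
def wray(d,p):
    K=d["camera_matrix"];u=np.array([(p[0]-K[0,2])/K[0,0],(p[1]-K[1,2])/K[1,1]]);t=np.hypot(*u)
    v=np.r_[u/t*np.sin(t),np.cos(t)]*[1,-1,-1] if t>1e-9 else np.array([0,0,-1.])
    Rt=R.from_quat(d["rot"]);T=d["tool_from_camera"]
    return Rt.apply(T[:3,3])+d["pos"],Rt.apply(T[:3,:3]@v)
def wz(d,p,z): o,v=wray(d,p);return o+v*(z-o[2])/v[2]
E
python3 - <<'E'
from h import *
import cv2
d=load("w1");g=d["img"]
W=[wz(d,p,.085) for p in[(265.5,92),(354,92),(350,266.5),(265,266.5)]]
pen=[(-.045,0),(.045,0),(.045,-.19),(-.045,-.19)]
o,th,M,res=fit(pen,W);print(o,np.degrees(th));print((res*1000).round(1))
inv=lambda w:M.T@(w[:2]-o)
for p,z in [((287,254),.133),((335,254),.133),((314,119),.133),((313,171),.133),((317,18),.15)]: print(p,inv(wz(d,p,z)).round(4))
E
python3 -c "
import cv2
g=cv2.imread('pics/w1.png')[0:275,255:365];cv2.imwrite('pics/w1c.png',cv2.resize(g[::1].transpose(1,0,2),None,fx=2.9,fy=2.9,interpolation=cv2.INTER_CUBIC))"
```

```text
[0.6078285 0.070552 ] -8.076249971569478
[[ 1.3 -2.3]
 [-1.9 -0.7]
 [ 2.9  0.1]
 [-2.3  2.8]]
(287, 254) [-0.0244 -0.1494]
(335, 254) [ 0.0206 -0.1503]
(314, 119) [-0.0015 -0.0275]
(313, 171) [-0.002  -0.0719]
(317, 18) [-0.0004  0.0547]
```

View pics/w1c.png

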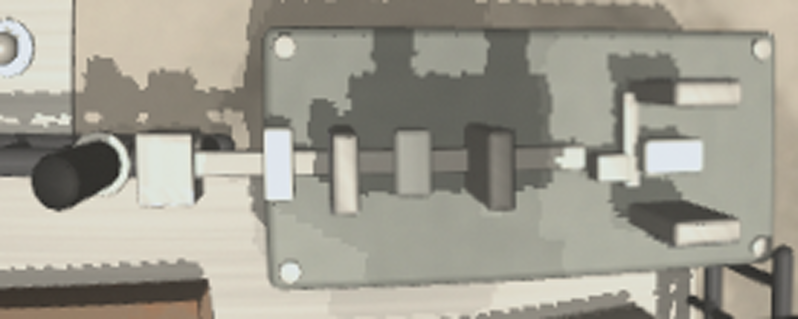

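The transposed crop shows the jaw tops at (col,row) (287,244), (335,244), (315,118.6) and (314,173), and the post top at (319,19.7). These and the box corners agree within about 2 mm, so I'll fit them all together.

```bash
python3 - <<'E'
from h import *
d=load("w1")
L=[((265.5,92),.085,(-.045,0)),((354,92),.085,(.045,0)),((350,266.5),.085,(.045,-.19)),((265,266.5),.085,(-.045,-.19)),
((287.1,243.8),.133,(-.023,-.14)),((335,243.8),.133,(.023,-.14)),((315.3,118.6),.133,(0,-.027)),((314.3,173),.133,(0,-.073)),((318.8,19.7),.15,(0,.055))]
o,th,M,res=fit([l[2] for l in L],[wz(d,l[0],l[1]) for l in L]);print(o,np.degrees(th));print((res@M*1000).round(1))
t=open("h.py").read().replace("O=np.array([0.6063,0.0703]);TH=np.radians(-8.55)",f"O=np.array([{o[0]:.4f},{o[1]:.4f}]);TH={th:.4f}")
open("h.py","w").write(t)
E
python3 -c "
from h import *
plan(P(0,-.14,.106),np.degrees(TH))"
```

```text
[0.60771207 0.07040649] -8.373160254184725
[[ 1.7 -2.2]
 [-1.7 -0.5]
 [ 3.9  1. ]
 [-1.6  2.4]
 [-0.4  0.9]
 [-2.1  0.4]
 [-0.2 -0. ]
 [-0.4 -0.5]
 [ 0.8 -1.5]]
pos [ 0.5612 -0.0264  0.2602] yhead -8.72 shift [-37.   32.4 154.3] turn [-0.08  0.09 -0.35] q7 -0.5 t 2.52
```

```bash
python3 -m pendant '[[-1,[-37,31,0],[0,0,-0.3]],[-1,[0,0,40],[0,0,0]],[-1,[0,0,40],[0,0,0]],[-1,[0,0,40],[0,0,0]],[-1,[0,0,24],[0,0,0]],[-1,[0,0,10],[0,0,0]],[-1,[0,0,0],[0,0,0]],[-0.5,[0,0,0],[0,0,0]]]' 10
python3 -c "
from h import *
plan(P(0,-.14,.106),np.degrees(TH))"
```

```text
clock: 3.52
tool_pos: [0.5878, -0.0665, 0.1078]
eef_rot: [0.757, 0.654, 0.001, 0.001]
contact_force: [-0.5, -1.4, 0.5]
opening: 0.908
finger_force: 0.0
pos [ 0.5878 -0.0665  0.1078] yhead -8.37 shift [-1.7 -0.2  1.8] turn [ 0.12 -0.    0.  ] q7 -0.53 t 3.52
```

```bash
python3 -m pendant '[[-0.4,[-1,0,0],[0,0,0]],[-0.3,[0,0,0],[0,0,0]],[-0.2,[0,0,0],[0,0,0]],[-0.1,[0,0,0],[0,0,0]],[0,[0,0,0],[0,0,0]],[0.1,[0,0,0],[0,0,0]],[0.2,[0,0,0],[0,0,0]],[0.3,[0,0,0],[0,0,0]]]' 10
python3 -m pendant '[[0.4,[0,0,0],[0,0,0]],[0.4,[0,0,0],[0,0,0]],[0.4,[0,0,0],[0,0,0]],[0.4,[0,0,0],[0,0,0]]]'
```

```text
clock: 4.53
tool_pos: [0.5852, -0.067, 0.1067]
eef_rot: [0.757, 0.654, -0.001, -0.001]
contact_force: [-4.6, -0.2, 5.3]
opening: 0.358
finger_force: 10.0
clock: 5.03
tool_pos: [0.5852, -0.067, 0.1067]
eef_rot: [0.757, 0.654, -0.001, -0.001]
contact_force: [-5.8, 0.2, 5.1]
opening: 0.355
finger_force: 10.0
```

```bash
python3 -m pendant '[[-1,[0,0,0],[0,0,0]],[-1,[0,0,0],[0,0,0]],[-1,[0,0,0],[0,0,0]],[-1,[0,0,-35],[0,0,0]],[-1,[0,0,-45],[0,0,0]],[-1,[60,0,-10],[0,0,0]],[-1,[30,0,0],[0,0,10]],[-1,[0,0,0],[0,0,10]]]' 10
python3 -m pendant '[[-1,[0,0,0],[0,0,10]],[-1,[0,0,0],[0,0,10]],[-1,[0,0,0],[0,0,10]],[-1,[0,0,0],[0,0,10]],[-1,[0,0,0],[0,0,10]],[-1,[0,0,0],[0,0,10]],[-1,[0,0,0],[0,0,10]],[-1,[0,0,0],[0,0,0]]]'
python3 -c "
from h import *
from plant import r,cams
import cv2
plan(P(0,-.05,.106),np.degrees(TH)-90)
s=r.get_state();d=cams.snapshot('wrist');cv2.imwrite('pics/w2.png',d['img'][:,:,::-1]);np.savez('w2.npz',pos=s['tool_pos'],rot=s['eef_rot'],**d)"
```

```text
clock: 6.02
tool_pos: [0.6006, 0.0265, 0.1972]
eef_rot: [0.859, 0.513, 0.002, -0.001]
contact_force: [-0.8, -0.3, 0.1]
opening: 1.0
finger_force: 0.0
clock: 7.02
tool_pos: [0.6001, 0.0222, 0.1967]
eef_rot: [0.997, -0.071, 0.0, 0.0]
contact_force: [-0.1, -0.1, -0.4]
opening: 1.005
finger_force: 0.0
pos [0.6001 0.0222 0.1967] yhead -98.2 shift [ 0.4  1.2 90.7] turn [ 0.02 -0.02  0.17] q7 -1.78 t 7.03
```

View pics/w2.png

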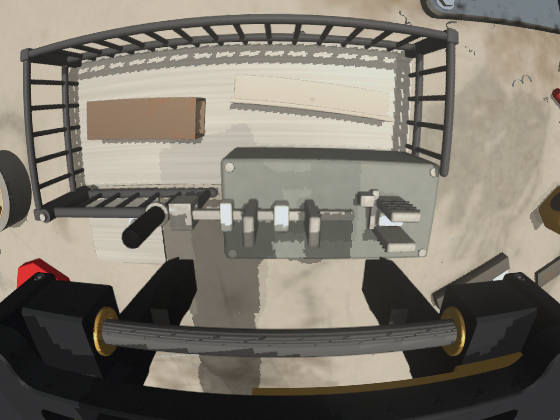

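The safety jaws now stand squeezed together at right, (380–415, 205–250). The bolt jaws are at x≈249 and 313, centred under the fingers. Going down on them.

```bash
python3 -c "
from h import *
d=load('w2');c,s=np.cos(TH),np.sin(TH)
for p in[(249,243),(313,243)]:
    w=wz(d,p,.133)[:2]-O;print(c*w[0]+s*w[1],-s*w[0]+c*w[1])"
python3 -m pendant '[[-1,[0,1,35],[0,0,0]],[-1,[0,0,35],[0,0,0]],[-1,[0,0,14],[0,0,0]],[-1,[0,0,6],[0,0,0]],[-1,[0,0,0],[0,0,0]],[-0.7,[0,0,0],[0,0,0]],[-0.5,[0,0,0],[0,0,0]]]' 10
python3 -c "
from h import *
plan(P(0,-.05,.106),np.degrees(TH)-90)"
```

```text
-0.008028849195534895 -0.02770059579911519
-0.007910963040288353 -0.0726605924515282
clock: 7.95
tool_pos: [0.6004, 0.021, 0.1075]
eef_rot: [0.997, -0.073, 0.001, -0.0]
contact_force: [-0.3, -0.3, -0.3]
opening: 0.798
finger_force: 0.0
pos [0.6004 0.021  0.1075] yhead -98.32 shift [0.  0.  1.5] turn [-0.02 -0.09  0.05] q7 -1.77 t 7.95
```

```bash
python3 -m pendant '[[-0.4,[0,0,0],[0,0,0]],[-0.3,[0,0,0],[0,0,0]],[-0.2,[0,0,0],[0,0,0]],[-0.1,[0,0,0],[0,0,0]],[0,[0,0,0],[0,0,0]],[0.1,[0,0,0],[0,0,0]],[0.2,[0,0,0],[0,0,0]],[0.3,[0,0,0],[0,0,0]]]' 10
python3 -m pendant '[[0.4,[0,0,0],[0,0,0]],[0.4,[0,0,0],[0,0,0]],[0.4,[0,0,0],[0,0,0]],[0.4,[0,0,0],[0,0,0]]]'
```

```text
clock: 8.95
tool_pos: [0.5998, 0.0207, 0.1068]
eef_rot: [0.997, -0.073, 0.0, 0.0]
contact_force: [-0.4, -0.5, 2.0]
opening: 0.357
finger_force: 10.0
clock: 9.45
tool_pos: [0.5998, 0.0207, 0.1068]
eef_rot: [0.997, -0.073, 0.0, 0.0]
contact_force: [-1.1, -0.9, 3.7]
opening: 0.359
finger_force: 10.0
```

```bash
python3 -m pendant '[[-1,[0,0,0],[0,0,0]],[-1,[0,0,0],[0,0,0]],[-1,[0,0,0],[0,0,0]],[-1,[0,0,-30],[0,0,0]],[-1,[0,0,-50],[0,0,0]],[-1,[0,-50,-15],[0,0,0]],[-1,[0,-55,0],[0,0,-10]],[-1,[0,0,0],[0,0,-10]]]' 10
python3 -m pendant '[[-1,[0,0,0],[0,0,-10]],[-1,[0,0,0],[0,0,-10]],[-1,[0,0,0],[0,0,-10]],[-1,[0,0,0],[0,0,-10]],[-1,[0,0,0],[0,0,-10]],[-1,[0,0,0],[0,0,-10]],[-1,[0,0,0],[0,0,-10]],[-1,[0,0,0],[0,0,0]]]'
python3 -c "
from h import *
from plant import r,cams
import cv2
plan(P(0,.055,.11),np.degrees(TH))
s=r.get_state();d=cams.snapshot('wrist');cv2.imwrite('pics/w3.png',d['img'][:,:,::-1]);np.savez('w3.npz',pos=s['tool_pos'],rot=s['eef_rot'],**d)"
```

```text
clock: 10.45
tool_pos: [0.6148, 0.1327, 0.2019]
eef_rot: [0.994, 0.109, 0.001, -0.003]
contact_force: [-0.2, -1.5, 0.2]
opening: 0.996
finger_force: 0.0
clock: 11.45
tool_pos: [0.6149, 0.1246, 0.2015]
eef_rot: [0.757, 0.653, -0.0, -0.0]
contact_force: [-0.2, -0.4, -0.0]
opening: 0.998
finger_force: 0.0
pos [0.6149 0.1246 0.2015] yhead -8.45 shift [ 0.3  0.8 91.5] turn [-0.03 -0.02 -0.08] q7 -0.72 t 11.45
```

View pics/w3.png

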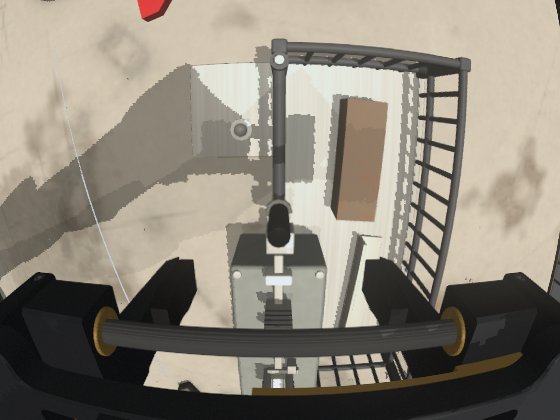

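The post's top is at about (279,235), centred between the open fingers. The gate and hinge run straight up at x≈280, which matches the fit. I'll descend and grip.

```bash
python3 -m pendant '[[-1,[0,1,35],[0,0,0]],[-1,[0,0,35],[0,0,0]],[-1,[0,0,14],[0,0,0]],[-1,[0,0,5],[0,0,0]],[-1,[0,0,0],[0,0,0]],[0,[0,0,0],[0,0,0]],[0.4,[0,0,0],[0,0,0]],[0.6,[0,0,0],[0,0,0]]]' 15
python3 -m pendant '[[0.8,[0,0,0],[0,0,0]],[1,[0,0,0],[0,0,0]],[1,[0,0,0],[0,0,0]],[1,[0,0,0],[0,0,0]]]' 20
python3 -c "
from h import *
for k in range(0,91,10):
    a=np.radians(k);p=P(-.12*np.sin(a),.175-.12*np.cos(a),.11)
    plan(p,np.degrees(TH)-k) if k in(0,10) else print(p.round(4))
# per-10deg step in tool frame rotated with gate
"
```

```text
clock: 12.5
tool_pos: [0.6163, 0.1247, 0.1132]
eef_rot: [0.757, 0.654, 0.0, 0.0]
contact_force: [0.2, 0.1, 0.1]
opening: 0.682
finger_force: 0.0
clock: 13.0
tool_pos: [0.616, 0.1247, 0.1127]
eef_rot: [0.757, 0.654, -0.0, 0.0]
contact_force: [0.8, -0.2, -0.4]
opening: 0.227
finger_force: 0.0
pos [0.616  0.1247 0.1127] yhead -8.33 shift [ 0.1 -0.3  2.7] turn [-0.    0.    0.04] q7 -0.77 t 13.0
pos [0.616  0.1247 0.1127] yhead -8.33 shift [  1.9 -21.2   2.7] turn [ 0.    0.   10.04] q7 -0.77 t 13.0
[0.5762 0.1379 0.11  ]
[0.5587 0.1495 0.11  ]
[0.5435 0.1638 0.11  ]
[0.531  0.1806 0.11  ]
[0.5216 0.1993 0.11  ]
[0.5156 0.2193 0.11  ]
[0.5132 0.2401 0.11  ]
[0.5145 0.261  0.11  ]
```

```bash
python3 -m pendant '[[1,[0,0,0],[0,0,0]],[1,[0,0,0],[0,0,0]],[1,[0,0,0],[0,0,0]]]' 25
python3 -m pendant '[[1,[0.5,-10.5,0],[0,0,5]],[1,[0.5,-10.5,0],[0,0,5]],[1,[0.5,-10.5,0],[0,0,5]],[1,[0.5,-10.5,0],[0,0,5]]]'
python3 -c "
from h import *
plan(P(-.12*np.sin(np.radians(20)),.175-.12*np.cos(np.radians(20)),.112),np.degrees(TH)-20)"
```

```text
clock: 13.38
tool_pos: [0.6154, 0.1247, 0.1126]
eef_rot: [0.757, 0.654, -0.001, -0.0]
contact_force: [-3.1, 0.1, 1.4]
opening: 0.172
finger_force: 25.0
clock: 13.88
tool_pos: [0.5769, 0.1372, 0.1126]
eef_rot: [0.86, 0.511, 0.0, 0.001]
contact_force: [0.0, -2.0, -1.1]
opening: 0.171
finger_force: 25.0
pos [0.5769 0.1372 0.1126] yhead -28.53 shift [ 0.3 -1.   0.6] turn [ 0.09  0.01 -0.16] q7 -1.08 t 13.88
```

Swinging smoothly; on through the detent.

```bash
python3 -m pendant '[[1,[0.5,-10.5,0],[0,0,5]],[1,[0.5,-10.5,0],[0,0,5]],[1,[0.5,-10.5,0],[0,0,5]],[1,[0.5,-10.5,0],[0,0,5]],[1,[0.5,-10.5,0],[0,0,5]],[1,[0.5,-10.5,0],[0,0,5]],[1,[0.5,-10.5,0],[0,0,5]],[1,[0.5,-10.5,0],[0,0,5]]]' 30
python3 -c "
from h import *
plan(P(-.12*np.sin(np.radians(60)),.175-.12*np.cos(np.radians(60)),.112),np.degrees(TH)-60)"
```

```text
clock: 14.88
tool_pos: [0.5214, 0.1986, 0.1126]
eef_rot: [0.983, 0.186, -0.001, 0.001]
contact_force: [-1.9, -2.1, 0.9]
opening: 0.171
finger_force: 30.0
pos [0.5214 0.1986 0.1126] yhead -68.53 shift [ 0.4 -0.5  0.6] turn [ 0.09  0.09 -0.16] q7 -1.66 t 14.88
```

```bash
python3 -m pendant '[[1,[0.5,-10.5,0],[0,0,5]],[1,[0.5,-10.5,0],[0,0,5]],[1,[0.5,-10.5,0],[0,0,5]],[1,[0.5,-10.5,0],[0,0,5]],[1,[0.5,-10.5,0],[0,0,5]],[1,[0.4,-8,0],[0,0,4]],[1,[0,0,0],[0,0,0]],[1,[0,0,0],[0,0,0]]]' 30
python3 -m pendant '[[1,[0,0,0],[0,0,0]],[1,[0,0,0],[0,0,0]],[1,[0,0,0],[0,0,0]],[1,[0,0,0],[0,0,0]]]'
python3 -c "
from h import *
from plant import r,cams
import cv2
plan(P(-.12,.175,.112),np.degrees(TH)-90)
a=cams.snapshot('scene')['img'][140:400,140:400,::-1];b=cams.snapshot('top')['img'][140:400,80:360,::-1]
cv2.imwrite('pics/end.png',cv2.resize(np.hstack([a,b]),None,fx=1.48,fy=1.48))"
```

```text
clock: 15.88
tool_pos: [0.5137, 0.2586, 0.1126]
eef_rot: [0.998, -0.063, -0.001, 0.001]
contact_force: [-4.3, -2.1, 2.8]
opening: 0.173
finger_force: 30.0
clock: 16.38
tool_pos: [0.5138, 0.2588, 0.1126]
eef_rot: [0.998, -0.064, -0.001, 0.0]
contact_force: [-3.6, -2.0, 3.5]
opening: 0.169
finger_force: 30.0
pos [0.5138 0.2588 0.1126] yhead -97.33 shift [ 0.4 -2.3  0.6] turn [0.05 0.09 1.04] q7 -2.06 t 16.38
```

View pics/end.png

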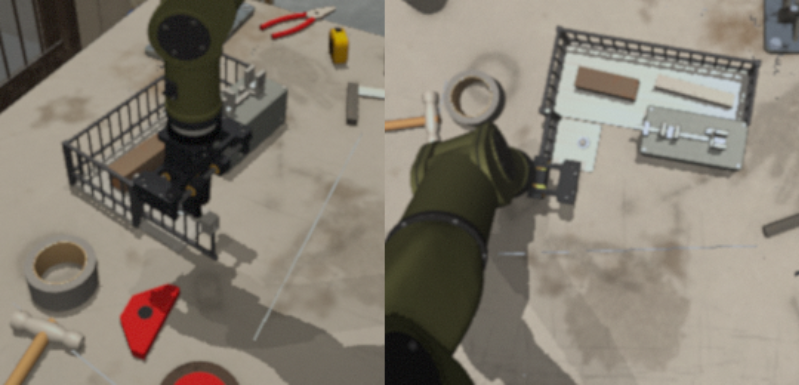

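The gate stands out square to the front, at (135–215, 200–250) in the left half, with the gripper on its post. The parts, tape and magnet look undisturbed and the catches stay squeezed. Handing in.

```bash
python3 -c "
from plant import r
print(r.finish_job())"
```

```text
the job is handed in; nothing more can be done
None
```

I squeezed the safety catch, then the bolt catch, with 10 N of grip, swung the gate out to about 89° and handed in at 16.4 s still holding it by the post; the hand-in returned no verdict.

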